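Trip the ratchet pawl and lower the plate press

TASK

Close the plate press on the microplate: first press down the small paddle of the ratchet pawl so that the pawl comes out of the teeth and stays out, then push the press arm by its T-bar all the way down until its rubber pad rests flat on the plate. Only press and push, with the fingertips or the outside of the fingers: take nothing between the fingers, do not raise the arm or force it past the engaged teeth, and leave the plate in its nest, the pawl free and everything else where it stands.

Things in the scene. Friction and masses are not known exactly. Their poses are not given: they have to be found in the camera images.
- press: The plate press, fixed: white housing 160 mm (its x) by 260 mm (y = -85 to +175) by 50 mm high; origin on the bench, z up. On its deck: a low nest with the plate (centre y = -25), two upright hinge cheeks (y = 60, up to z = 142) that carry the steel arm, and at their +y side the steel pawl. The arm reaches from its hinge towards -y; arm and pawl swing in the press's y-z plane, x = 0.
- hinge (a point): Axis of the arm's hinge (parallel to the press's x), midway between the cheeks: x = 0, y = 60, z = 130 mm in the press's frame.
- press_arm (a joint): Lift angle of the arm, rad: 0 = level, its rubber pad flat on the plate's lid; grows as it is raised; starts at 0.85 to 0.95. Friction (0.9 N m) keeps it where it is left; about 2 to 6 N down on the T-bar moves it when the pawl is free. With the pawl in its teeth it stops dead at 0.8. Its three teeth (tip radius 52 mm) are on the far side of the hinge.
- handle (a point): Centre of the T-bar at the arm's end: black round bar, 18 mm in diameter, 90 mm long, parallel to the press's x, 190 mm from the hinge axis, level with it when the arm is level. Its top is always 9 mm above this point. Free above; 130 mm over the bench when the arm is down.
- pawl (a joint): Angle of the pawl, rad: 0 = nose in the teeth (start), 0.35 = paddle down against its stop. The nose is clear of the teeth from about 0.13 on. It stays where it is left (friction; 2 to 4 N on the paddle moves it) and does not spring back.
- paddle (a point): Centre of the top face of the pawl's thumb paddle: steel plate 30 mm (press's x) by 50 mm (y), 6 mm thick, free underneath, level at the start at x = 0, y = 161, z = 90 mm in the press's frame, on the side of the hinge away from the T-bar. The pivot is 63 mm towards -y and 15 mm below. Pressing its middle straight down 18 to 22 mm turns the pawl about 0.28 to 0.34 rad.
- plate: A lidded clear microplate, 127.8 x 85.5 x 17 mm, 70 g, loose in the nest of the press (2 mm play, 6 mm high rails). Origin at the centre of its underside.
- vial: Bystander: a small capped vial, 20 mm in diameter, 40 mm high, standing on the press's deck beside the pawl. Origin at the centre of its underside.
- dish: Bystander: a closed Petri dish, 90 mm in diameter, 16 mm high, lying on the bench close to the T-bar end of the press. Origin at the centre of its underside.
- tube_rack: Bystander: a white tube rack, 50 x 110 mm, 90 mm high with its tubes, on the bench beyond the press. Origin at the centre of its underside.
- bottle_a: Bystander: a clear glass bottle with a blue cap, 72 mm in diameter, 150 mm high, on the bench. Origin at the centre of its underside.
- bottle_b: Bystander: an amber glass bottle with a blue cap, 72 mm in diameter, 150 mm high, on the bench. Origin at the centre of its underside.
- tip_box: Bystander: a pipette-tip box, 85 x 125 x 65 mm, on the bench. Origin at the centre of its underside.
- marker: Bystander: a marker pen, 130 mm long and 13 mm thick, lying on the bench along the press, on the robot's side. Origin under its middle, x along it.
Things that resemble listed ones, but are neither listed nor needed, are in the scene too. What is shaped like the plate but blue or green is not meant.

How it is judged:
On the way, in this order (a step that is already met when the one before it is completed fails the run):
1. the pawl is pressed out of the teeth while the arm is still raised (value of joint pawl above 0.15 rad and value of joint press_arm above 0.7 rad), for 0.2 s.
2. the arm is down on the plate (value of joint press_arm below 0.035 rad and value of joint pawl above 0.15 rad), for 0.2 s.
At the end, for the whole second after the job is handed in: The press arm is down on the plate (lift angle under 0.035 rad) and at rest, the pawl is still out of the teeth (over 0.15 rad), the plate lies flat in its nest within 12 mm of where it was, and every bystander is within 30 mm of where it stood (all of step 2 and velocity of joint press_arm between -0.05 and 0.05 rad/s and distance of plate from where it was at the start of the episode below 0.012 m and angle between plate's own z axis and vertical below 0.05 rad and distance of each of vial, dish, tube_rack, bottle_a, bottle_b, tip_box, marker from where it was at the start of the episode below 0.03 m); the robot touches nothing.
It fails at once if the arm is forced down past the teeth while the pawl is in them (value of joint pawl below 0.1 rad and value of joint press_arm below 0.68 rad).
It fails at once if the arm is raised (lift angle over 1.02 rad) (value of joint press_arm above 1.02 rad).
It fails at once if the T-bar or the paddle is taken between the fingers (distance between the grasp point and handle below 0.013 m or distance between the grasp point and paddle below 0.01 m).
It fails at once if the plate is lifted, pushed out of its nest or tipped (distance of plate from where it was at the start of the episode above 0.012 m or angle between plate's own z axis and vertical above 0.15 rad).
It fails at once if a bystander is moved by more than 30 mm (distance of any of vial, dish, tube_rack, bottle_a, bottle_b, tip_box, marker from where it was at the start of the episode above 0.03 m).
It also fails if it takes over 45 s, if anything falls off the work surface, if the arm or the gripper's body presses on something with over 40 N, if the wrist force passes 120 N, or if a joint passes its speed limit or range.

ROBOT

A 6-joint arm with a two-finger parallel gripper is mounted at the origin on the work surface. World frame = base frame: x ahead of the robot, y to its left, z up, the work surface at z = 0. Lengths are in m, angles in rad, forces in N, time in s.
With the tool pointing down it reaches from about 0.35 to 0.775 m from the base axis. Payload 5.5 kg.
Tool frame: the origin (TCP) lies on the centre line of the jaws, within the pads' length; the fingertips stand 11 mm ahead of it and the grasp point (between the pads) lies 8 mm behind it (env.tip_reach is the distance from the TCP to the fingertips, in m); z points along the fingers, x is the direction in which the jaws open and shut, and the axes are right-handed (so a half turn about z gives the same grasp; the last joint's range is limited). The gripper opens to 85 mm and grips with 20 to 120 N. Pads are 22 mm wide; open, the fingers measure 114 mm over their backs; the gripper's body (76 mm by 85 mm) begins 54 mm behind the grasp point. The pads swing forward as they close: fully open they stand 13 mm farther back than shut.
Start: joints at [1.047, 0.313, 0.046, 1.304, 0, 1.431], TCP at [0.215, 0.533, 0.242] pointing down, gripper open.
Joint ranges: [-2.76, 2.76], [-0.86, 1.69], [-1.03, 1.26], [-2.2, 2.34], [-1.47, 1.5], [-3.14, 3.14]. Speed limits (rad/s): [2.57, 2.57, 3.14, 3.14, 3.14, 3.14].

INTERFACE

Orientations are given as a unit quaternion [w, x, y, z].
In Python, from workcell import env gives the robot as it stands.
- The arm moves only by the tool carry_out, never from a script. Its argument "moves" is one flat list of numbers, 7 for each row, row after row: the gripper command: -1 is shut, 1 is fully open, values between are in proportion, then the shift along the tool's x, y, z in m, then the turn, a rotation vector about the tool's x, y, z in degrees. A call has exactly 5 rows; each row shifts and turns the pose as measured when the row begins, along the tool's axes as they then stand; what a row does not reach is not made up. A row lasts 1/8 s, in which the tool goes at most 62.5 mm and 10.7 degrees, less where a joint would pass 70% of its speed; a pose out of reach is approached as far as the arm can. A call is refused whole if a number of a shift passes 0.0625 or a number of a turn 10.7, either way. A call with a gripper value outside its range is refused whole. The fingers move at their own pace and stop on an object; "squeeze" is the grip in N (left out, the last holds). Time passes only in rows, so rows that do not move let the fingers close, or fill a call up. It gives the time, the measured TCP pose, the force and the opening at its end, in the units of the state.
- env.get_state(): the state, without advancing time (a new reading comes with each control period).
- env.read_camera(name): name is "scene" or "top" or "wrist"; returns the picture (480x640x3 uint8, red, green, blue); there is no depth.
- env.calibration(name): a dict with "camera_matrix" (3x3 intrinsics, pixels), "rvec" (rotation vector, rad) and "tvec" (3), from world to camera coordinates, as OpenCV has them; the wrist camera has in their place "hand_eye" (4x4, takes a point from camera to tool coordinates, whose origin is the TCP and whose axes are the tool frame's). Camera axes: x right, y down, z forward; pixel columns grow to the right and rows downward; lengths in m; the calibration is good to about 2 mm. A picture is of the moment at which its call begins: read the wrist's pose just before it. calibration takes no time and is no camera call.
- env.hand_in(): hands the job in, once; it reports no verdict.
The state is a dict: "clock": time; "joint_pos": joint angles; "qvel": joint speeds; "tau": joint torques, N m; "tcp_pos": TCP position; "orientation": TCP orientation; "wrist_force": force on the tool from outside, world axes, zero at the start; "ft_torque": the same for the moment, N m; "finger_gap": finger opening in m.
Only numpy, scipy, OpenCV 4.12 (cv2) and the standard library are available. Lean on these libraries where they do the work, as an engineer would, in place of code of your own. Each camera call takes 0.05 s, during which the arm holds its last target. There are 200 camera calls.

## Working session

There is one attempt and no reset: what is moved stays moved. The work goes in short steps, Python scripts to look and compute and a tool call to move; the robot and the scene stay as the last step left them, time stands still between calls to the robot, and variables do not carry over. Pictures are saved under pics/ and viewed, about 8 in all and at most 12, crops included, and the job is handed in when it is done.

Besides the shell and the picture viewer there is one more tool, called after "Request:" as name(argument=value, ...) on one line, values as JSON. carry_out: Moves the arm, as the interface text tells. Its arguments: {"type":"object","properties":{"moves":{"type":"array"},"squeeze":{"type":"number"}},"required":["moves"]}

```bash
mkdir -p pics; ls; python3 - <<'E'
from workcell import env
import cv2,numpy as np
for n in("scene","top"):
    cv2.imwrite(f"pics/{n}0.png",env.read_camera(n)[:,:,::-1])
    c=env.calibration(n);R=cv2.Rodrigues(np.array(c["rvec"]))[0];print(n,np.round(c["camera_matrix"],1).tolist(),np.round(-R.T@np.array(c["tvec"]).ravel(),3),np.round(R,2).tolist())
s=env.get_state();print({k:np.round(v,3).tolist() for k,v in s.items()},env.tip_reach)
E
```

```text
pics
scene [[543.3, 0.0, 316.9], [0.0, 543.3, 235.6], [0.0, 0.0, 1.0]] [1.298 0.415 1.123] [[-0.48, 0.87, 0.01], [0.65, 0.36, -0.67], [-0.59, -0.32, -0.74]]
top [[490.6, 0.0, 318.0], [0.0, 490.6, 237.7], [0.0, 0.0, 1.0]] [ 0.412 -0.026  1.167] [[0.03, -1.0, -0.0], [-1.0, -0.02, -0.09], [0.09, 0.01, -1.0]]
{'clock': 0.1, 'joint_pos': [1.047, 0.314, 0.045, 1.304, -0.0, 1.431], 'qvel': [0.001, -0.001, 0.003, 0.0, 0.001, -0.001], 'tau': [0.003, -48.172, 29.924, 0.013, -0.0, 0.0], 'tcp_pos': [0.215, 0.533, 0.241], 'orientation': [0.0, 0.829, 0.559, -0.001], 'wrist_force': [-0.637, 0.73, -0.24], 'ft_torque': [0.032, -0.051, 0.005], 'finger_gap': 0.086} 0.011
```

View pics/scene0.png

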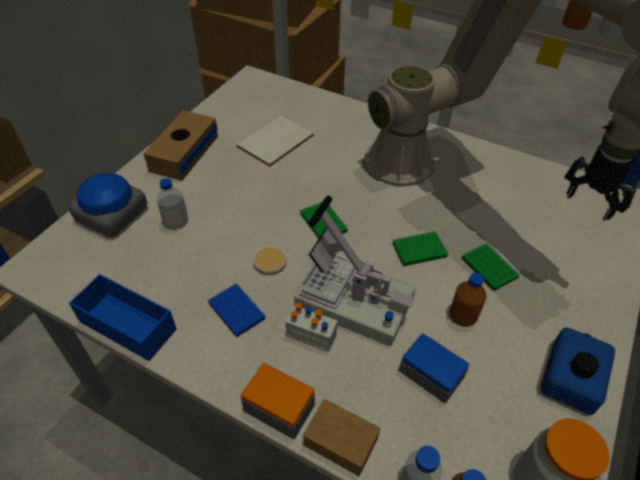

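View pics/top0.png

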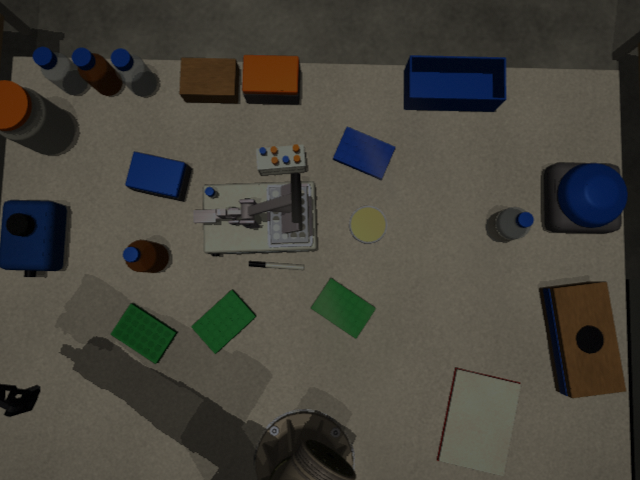

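The top view shows the press at about (202–316, 183–253) px. The T-bar is near (297,203), the paddle near (205,216), the vial at (210,190) and the marker at (275,265). In the scene view the T-bar is at (320,210) and the paddle at about (402,290). Next I'll check a close crop and measure.

```bash
cat > h.py <<'E'
from workcell import env
import cv2,numpy as np
def cam(n):
    c=env.calibration(n);R=cv2.Rodrigues(np.array(c["rvec"],float))[0];return np.array(c["camera_matrix"]),R,np.array(c["tvec"],float).ravel()
def cast(n,uv,z):
    K,R,t=cam(n);o=-R.T@t;d=R.T@np.linalg.inv(K)@np.array([*uv,1.]);return o+d*(z-o[2])/d[2]
def proj(n,P):
    K,R,t=cam(n);p=K@(R@np.array(P)+t);return p[:2]/p[2]
E
python3 - <<'E'
from h import *
a=cv2.imread("pics/top0.png")[140:290,170:370];b=cv2.imread("pics/scene0.png")[180:360,270:430]
a=cv2.resize(a,(800,600),interpolation=cv2.INTER_CUBIC)
a=np.clip(a*1.6,0,255).astype(np.uint8);cv2.imwrite("pics/topc.png",a)
b=cv2.resize(b,None,fx=3.33,fy=3.33,interpolation=cv2.INTER_CUBIC);cv2.imwrite("pics/scenec.png",np.clip(b*1.5,0,255).astype(np.uint8))
E
```

```text
(no output)
```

View pics/topc.png

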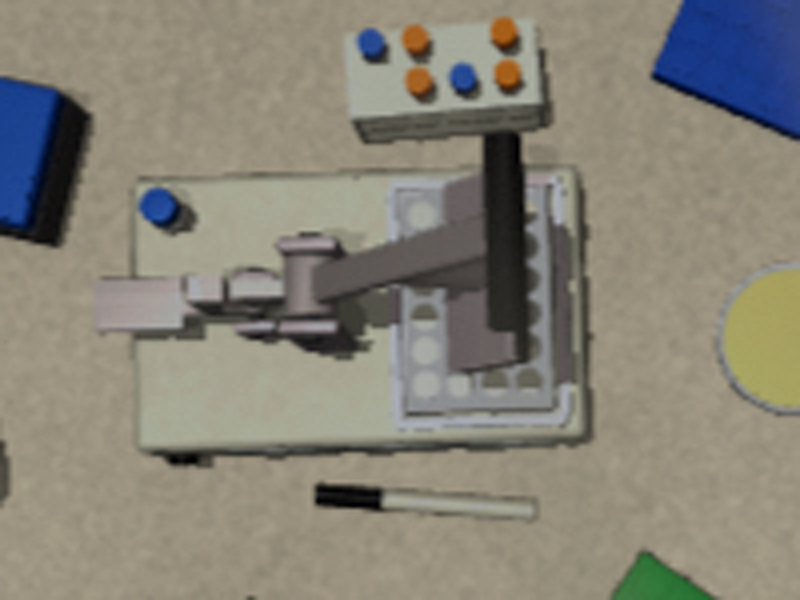

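View pics/scenec.png

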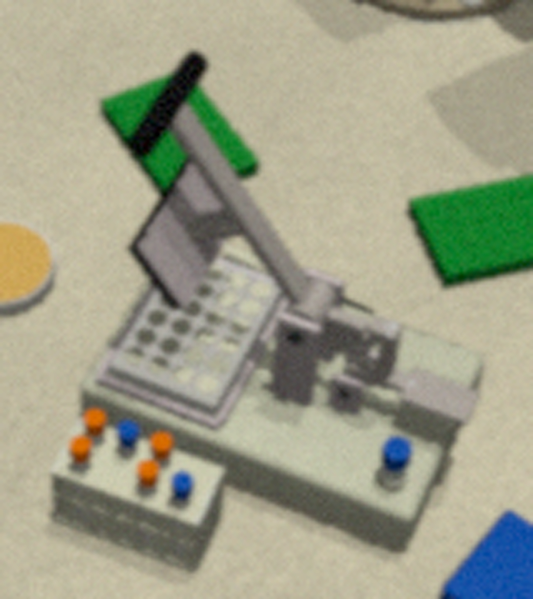

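The crops show the deck corners at (135,180), (577,166), (583,435) and (140,445) in the 4x crop. The paddle is the steel plate at (95–187, 280–331), the T-bar is black at (485–523, 133–330), and the vial cap is at (160,207). Lookalikes such as the green and blue plates and the black caps are ruled out.

```bash
cat >> h.py <<'E'
c=lambda u,v:(u/4+170-.375,v/4+140-.375)
Q=[cast("top",c(*p),.05) for p in((135,180),(577,166),(583,435),(140,445))]   # +y far, -y far, -y near, +y near
yd=((Q[0]+Q[3])-(Q[1]+Q[2]))[:2];yaw=np.arctan2(-yd[0],yd[1])
Rz=np.array([[np.cos(yaw),-np.sin(yaw)],[np.sin(yaw),np.cos(yaw)]])
org=np.mean(Q,0)[:2]-Rz@[0,.045]
def W(x,y,z): return np.array([*(org+Rz@[x,y]),z])
E
python3 - <<'E'
from h import *
r=lambda a:np.round(a,4)
print("deck",[r(q[:2]) for q in Q],"yaw deg",np.degrees(yaw),"org",r(org))
print("sizes",np.linalg.norm(Q[0]-Q[1]),np.linalg.norm(Q[0]-Q[3]))
pd=np.mean([cast("top",c(*p),.09) for p in((95,280),(183,279),(187,331),(97,331))],0)
print("paddle meas",r(pd),"pred",r(W(0,.161,.09)))
# scene view check: paddle corners in crop
sc=lambda u,v:(u/3.33+270-.35,v/3.33+180-.35)
print("paddle scene",r(np.mean([cast("scene",sc(*p),.09) for p in((417,372),(476,396),(463,424),(398,398))],0)))
for a in(.85,.9,.95):
    L=.19;y=.06-L*np.cos(a);z=.13+L*np.sin(a)
    print(a,r(W(0,y,z)),"top px 4x",[r((proj("top",W(x,y,z))+.375-[170,140])*4) for x in(-.045,.045)],"scene", [r((proj("scene",W(x,y,z))+.35-[270,180])*3.33) for x in(-.045,.045)])
print("vial",r(cast("top",c(160,207),.09)))
print("hinge pred px",(proj("top",W(0,.06,.142))+.375-[170,140])*4)
print("rack",[r(cast("top",c(*p),.08)) for p in((347,35),(538,22),(543,105),(360,120))])
K,R,t=cam("top")
E
```

```text
deck [array([0.6285, 0.2483]), array([ 0.643 , -0.0067]), array([ 0.4875, -0.0142]), array([0.4754, 0.2384])] yaw deg 2.988330285431959 org [0.561  0.0715]
sizes 0.25541399922209784 0.153419099671171
paddle meas [0.5506 0.2322 0.09  ] pred [0.5526 0.2323 0.09  ]
paddle scene [0.5546 0.2351 0.09  ]
0.85 [0.5644 0.0062 0.2727] top px 4x [array([541.0687, 331.8184]), array([536.3082, 138.7793])] scene [array([175.1921,  64.541 ]), array([114.83, 151.54])]
0.9 [0.564  0.0135 0.2788] top px 4x [array([524.6711, 330.6522]), array([520.0244, 136.3283])] scene [array([185.1072,  61.3634]), array([124.866 , 148.7101])]
0.95 [0.5636 0.0211 0.2845] top px 4x [array([507.4371, 329.5871]), array([502.9151, 134.0411])] scene [array([195.5188,  58.6904]), array([135.4332, 146.3981])]
vial [0.6059 0.2238 0.09  ]
hinge pred px [308.81423311 283.24245335]
rack [array([0.7088, 0.1248, 0.08  ]), array([0.7189, 0.017 , 0.08  ]), array([0.6712, 0.0128, 0.08  ]), array([0.6601, 0.1157, 0.08  ])]
```

Measurements agree: yaw is about 3°, the paddle is at (0.552, 0.2325, 0.09), and the arm is at about 0.95 rad. First move: shut the fingers and turn the tool so its x lies along press +y and its y along press +x.

Request:
carry_out(moves=[-1,0,0,0,0,0,-8.3,-1,0,0,0,0,0,-8.3,-1,0,0,0,0,0,-8.3,-1,-0.04,0.04,0,0,0,0,-1,-0.04,0.04,0,0,0,0], squeeze=30)

```text
clock: 0.72
tcp_pos: [0.2985, 0.458, 0.2385]
orientation: [0.0, 0.681, 0.733, -0.003]
wrist_force: [1.1, 0.5, 0.3]
finger_gap: -0.0
```

```bash
cat >> h.py <<'E'
def st(P=None):
    from scipy.spatial.transform import Rotation as Ro
    s=env.get_state();q=np.array(s["orientation"]);R=Ro.from_quat(q[[1,2,3,0]]).as_matrix();p=np.array(s["tcp_pos"])
    print("t",round(s["clock"],2),"tcp",np.round(p,4),"x",np.round(R[:,0],3),"z",np.round(R[:,2],3),"F",np.round(s["wrist_force"],1),"gap",round(float(s["finger_gap"]),3))
    loc=Rz.T@(p[:2]-org);print("press xy",np.round(loc,4))
    if P is not None: print("to go tool",np.round(R.T@(np.array(P)-p),4))
    rv=Ro.from_matrix(R.T@np.array([[-np.sin(yaw),np.cos(yaw),0],[np.cos(yaw),np.sin(yaw),0],[0,0,-1]]).T).as_rotvec(degrees=True);print("turn to go",np.round(rv,2))
E
python3 -c "
from h import *
st(W(0,.161,.14))"
```

```text
t 0.72 tcp [0.2985 0.458  0.2385] x [-0.074  0.997 -0.005] z [-0.004 -0.005 -1.   ] F [1.1 0.5 0.3] gap -0.0
press xy [-0.242   0.3996]
to go tool [-0.2433  0.2372  0.0987]
turn to go [-0.24  0.29  1.23]
```

Request:
carry_out(moves=[-1,-0.049,0.048,0,0,0,1.2,-1,-0.049,0.048,0,0,0,0,-1,-0.049,0.048,0,0,0,0,-1,-0.049,0.048,0,0,0,0,-1,-0.045,0.043,0,0,0,0])

```text
clock: 1.35
tcp_pos: [0.5289, 0.2451, 0.2369]
orientation: [-0.0, 0.687, 0.726, -0.004]
wrist_force: [-0.2, 0.7, 0.5]
finger_gap: -0.0005
```

```bash
python3 -c "
from h import *
st(W(0,.161,.12))"
```

```text
t 1.35 tcp [0.5289 0.2451 0.2369] x [-0.055  0.998 -0.006] z [-0.006 -0.006 -1.   ] F [-0.2  0.7  0.5] gap -0.0
press xy [-0.0229  0.175 ]
to go tool [-0.0134  0.0237  0.1168]
turn to go [-0.38  0.33  0.15]
```

Request:
carry_out(moves=[-1,-0.012,0.012,0.02,-0.3,0.3,0,-1,-0.002,0.012,0.03,0,0,0,-1,0,0,0.03,0,0,0,-1,0,0,0.03,0,0,0,-1,0,0,0,0,0,0])

```text
clock: 1.98
tcp_pos: [0.5574, 0.2258, 0.1213]
orientation: [-0.001, 0.691, 0.723, -0.002]
wrist_force: [-0.9, -0.3, -0.3]
finger_gap: 0.0
```

```bash
python3 - <<'E'
from h import *
st(W(0,.161,.101))
a=cv2.resize(env.read_camera("scene")[180:360,270:430,::-1],None,fx=3,fy=3,interpolation=cv2.INTER_CUBIC)
cv2.imwrite("pics/s1.png",np.clip(a*1.5,0,255).astype(np.uint8))
E
```

```text
t 1.98 tcp [0.5574 0.2258 0.1213] x [-0.045  0.999 -0.002] z [-0.004 -0.002 -1.   ] F [-0.9 -0.3 -0.3] gap 0.0
press xy [0.0045 0.1543]
to go tool [ 0.0067 -0.0044  0.0203]
turn to go [-0.23  0.09 -0.41]
```

View pics/s1.png

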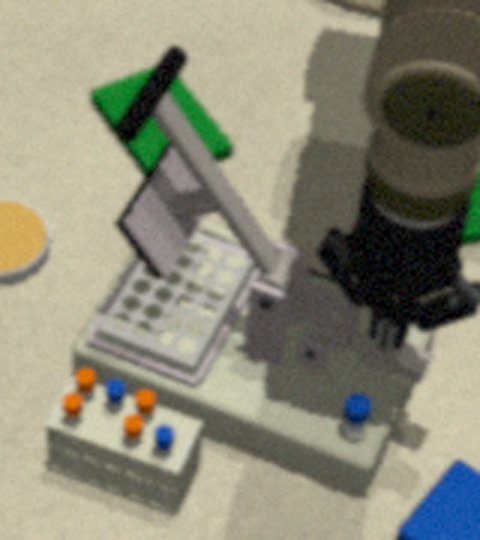

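The closed fingers hang just above the paddle, at about (388,335) in the crop, and are clear of the vial at (357,410). Centring now, then pressing.

Request:
carry_out(moves=[-1,0.007,-0.004,0.008,0,0,0,-1,0,0,0.008,0,0,0,-1,0,0,0.008,0,0,0,-1,0,0,0.006,0,0,0,-1,0,0,0.003,0,0,0])

```text
clock: 2.65
tcp_pos: [0.5581, 0.2379, 0.0963]
orientation: [0.002, 0.69, 0.724, 0.006]
wrist_force: [-2.0, 4.9, 12.2]
finger_gap: -0.0003
```

```bash
python3 -c "
from h import *
st(W(0,.161,.081))"
```

```text
t 2.65 tcp [0.5581 0.2379 0.0963] x [-0.048  0.999  0.006] z [ 0.011  0.007 -1.   ] F [-2.   4.9 12.2] gap -0.0
press xy [0.0058 0.1663]
to go tool [-0.0054 -0.006   0.0152]
turn to go [ 0.67 -0.37 -0.25]
```

Request:
carry_out(moves=[-1,-0.001,-0.001,0.007,0,0,0,-1,-0.001,-0.001,0.007,0,0,0,-1,0,0,0.007,0,0,0,-1,0,0,0.006,0,0,0,-1,0,0,0.005,0,0,0])

```text
clock: 3.28
tcp_pos: [0.5692, 0.253, 0.0849]
orientation: [0.004, 0.686, 0.727, 0.03]
wrist_force: [-1.9, -0.0, 2.2]
finger_gap: -0.0001
```

```bash
python3 -c "
from h import *
st(W(0,.161,.080))"
```

```text
t 3.27 tcp [0.5692 0.253  0.0849] x [-0.06   0.998  0.035] z [ 0.047  0.038 -0.998] F [-1.9 -0.   2.2] gap -0.0
press xy [0.0176 0.1808]
to go tool [-0.0199 -0.018   0.0033]
turn to go [ 2.83 -2.04  0.38]
```

The finger drifted on the paddle, so I'll lift, straighten and look.

Request:
carry_out(moves=[-1,0,0,-0.015,0,0,0,-1,0,0,-0.025,2.0,-1.5,0,-1,-0.01,-0.009,0,0.8,-0.5,0.3,-1,-0.007,-0.006,0,0,0,0,-1,0,0,0,0,0,0])

```text
clock: 3.9
tcp_pos: [0.551, 0.2313, 0.1258]
orientation: [-0.0, 0.688, 0.725, -0.001]
wrist_force: [-0.1, 0.3, -0.3]
finger_gap: 0.0001
```

```bash
python3 - <<'E'
from h import *
st(W(0,.161,.101))
a=cv2.resize(env.read_camera("scene")[240:340,340:440,::-1],None,fx=5,fy=5,interpolation=cv2.INTER_CUBIC)
b=cv2.resize(env.read_camera("wrist")[:,:,::-1],(400,300))
o=np.zeros((500,900,3),np.uint8);o[:,:500]=np.clip(a*1.5,0,255);o[:300,500:]=np.clip(b*1.5,0,255)
cv2.imwrite("pics/s2.png",cv2.resize(o,(800,444)))
E
```

```text
t 3.9 tcp [0.551  0.2313 0.1258] x [-0.052  0.999 -0.002] z [-0.003 -0.002 -1.   ] F [-0.1  0.3 -0.3] gap 0.0
press xy [-0.0016  0.1601]
to go tool [0.0009 0.0017 0.0248]
turn to go [-0.15  0.09  0.01]
```

View pics/s2.png

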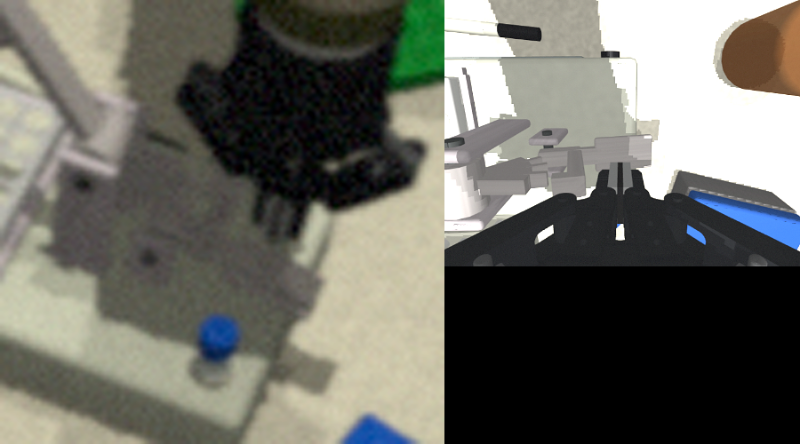

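The vial is untouched. The fingertips are above the paddle, whose outer end at about (320,280) is a few px lower than before, so it has partly turned. Pressing again, with lateral correction in each row.

Request:
carry_out(moves=[-1,0.001,0.001,0.012,0,0,0,-1,0,0,0.012,0,0,0,-1,0,0,0.008,0,0,0,-1,-0.001,-0.001,0.006,0,0,0,-1,-0.001,-0.001,0.004,0,0,0])

```text
clock: 4.62
tcp_pos: [0.5545, 0.243, 0.0946]
orientation: [-0.002, 0.685, 0.728, 0.013]
wrist_force: [-2.7, -0.0, 20.0]
finger_gap: 0.0
```

```bash
python3 -c "
from h import *
st(W(0,.161,.080))"
```

```text
t 4.62 tcp [0.5545 0.243  0.0946] x [-0.061  0.998  0.02 ] z [ 0.014  0.021 -1.   ] F [-2.7 -0.  20. ] gap 0.0
press xy [0.0025 0.1716]
to go tool [-0.0109 -0.0028  0.0144]
turn to go [ 0.87 -1.17  0.48]
```

The 20 N and the tilt towards +y suggest the finger linkage, which spreads along press y, is touching the tooth sector. I'll lift, check the arm angle, and turn the hand 90°.

Request:
carry_out(moves=[-1,0,0,-0.02,0,0,0,-1,0,0,-0.03,0.9,-1.2,0,-1,0,0,-0.03,0,0,0,-1,-0.005,0,-0.02,0,0,0,-1,0,0,0,0,0,0])

```text
clock: 5.25
tcp_pos: [0.553, 0.2383, 0.193]
orientation: [-0.001, 0.684, 0.729, -0.002]
wrist_force: [-0.2, -0.6, -0.2]
finger_gap: 0.0003
```

```bash
python3 - <<'E'
from h import *
st(W(0,.17,.18));print(np.round(env.get_state()["joint_pos"],2))
im=env.read_camera("scene");cv2.imwrite("pics/s3.png",im[:,:,::-1])
for f in("pics/scene0.png","pics/s3.png"):
    b=cv2.imread(f)[190:230,300:335];m=(b.max(2)<28).astype(np.uint8)
    n,l,s,ce=cv2.connectedComponentsWithStats(m);k=1+np.argmax(s[1:,4]);print(f,s[k],ce[k]+[300,190])
for a in(.85,.9,.95,1.0):print(a,proj("scene",W(0,.06-.19*np.cos(a),.13+.19*np.sin(a))))
E
```

```text
t 5.25 tcp [0.553  0.2383 0.193 ] x [-0.063  0.998 -0.002] z [-0.004 -0.002 -1.   ] F [-0.2 -0.6 -0.2] gap 0.0
press xy [0.0007 0.1669]
to go tool [ 0.0031 -0.0006  0.013 ]
turn to go [-0.22  0.1   0.62]
[ 0.27  0.39  0.03  1.22 -0.    0.21]
pics/scene0.png [  8   7  23  30 210] [319.2952381  211.90952381]
pics/s3.png [  8   7  23  30 208] [319.29807692 211.85096154]
0.85 [313.40363439 211.79658628]
0.9 [316.40004313 210.89169319]
0.95 [319.55058304 210.14030689]
1.0 [322.84825306 209.54722186]
```

The arm has not moved (same pixels, about 0.945 rad). Turning 90°.

Request:
carry_out(moves=[-1,0,0,0,0,0,10.5,-1,0,0,0,0,0,10.5,-1,0,0,0,0,0,10.5,-1,0,0,0,0,0,10.5,-1,0,0,0,0,0,10.5])

```text
clock: 5.92
tcp_pos: [0.5481, 0.238, 0.1807]
orientation: [-0.001, 0.94, 0.34, -0.01]
wrist_force: [0.4, 0.2, -0.0]
finger_gap: 0.0001
```

Request:
carry_out(moves=[-1,0,0,0,0,0,10.5,-1,0,0,0,0,0,10.5,-1,0,0,0,0,0,10.5,-1,0,0,0,0,0,10.5,-1,0,0,0,0,0,0])

```text
clock: 6.55
tcp_pos: [0.5434, 0.2377, 0.1692]
orientation: [0.005, 0.999, -0.027, -0.017]
wrist_force: [0.2, -0.3, -0.9]
finger_gap: 0.0001
```

```bash
python3 -c "
from h import *
st(W(0,.168,.115))"
```

```text
t 6.55 tcp [0.5434 0.2377 0.1692] x [ 0.998 -0.053 -0.034] z [-0.035 -0.01  -0.999] F [ 0.2 -0.3 -0.9] gap 0.0
press xy [-0.0089  0.1669]
to go tool [ 0.0106 -0.0027  0.0538]
turn to go [ -1.13   2.02 -96.03]
```

Request:
carry_out(moves=[-1,0,0,0,0.6,2.0,-6,-1,0.01,-0.002,0.01,0,0,0,-1,0,0,0.02,0,0,0,-1,0,0,0.02,0,0,0,-1,0,0,0,0,0,0])

```text
clock: 7.18
tcp_pos: [0.5532, 0.2405, 0.1115]
orientation: [0.0, 1.0, 0.031, -0.003]
wrist_force: [-0.5, 0.2, 0.5]
finger_gap: -0.0001
```

```bash
sed -i 's/\[\[-np.sin(yaw),np.cos(yaw),0\],\[np.cos(yaw),np.sin(yaw),0\]/[[np.cos(yaw),np.sin(yaw),0],[np.sin(yaw),-np.cos(yaw),0]/' h.py; python3 -c "
from h import *
st(W(0,.168,.080))"
```

```text
t 7.17 tcp [0.5532 0.2405 0.1115] x [ 0.998  0.062 -0.006] z [-0.006 -0.001 -1.   ] F [-0.5  0.2  0.5] gap -0.0
press xy [0.0011 0.1692]
to go tool [-0.0009  0.0011  0.0315]
turn to go [0.03 0.33 0.55]
```

Request:
carry_out(moves=[-1,0,0,0.007,0,0.3,0,-1,0,0,0.007,0,0,0,-1,0,0,0.007,0,0,0,-1,0,0,0.006,0,0,0,-1,0,0,0.004,0,0,0])

```text
clock: 7.8
tcp_pos: [0.5548, 0.2409, 0.0797]
orientation: [-0.0, 1.0, 0.031, 0.001]
wrist_force: [-0.9, 0.2, 0.2]
finger_gap: -0.0002
```

```bash
python3 -c "
from h import *
st(W(0,.168,.080))"
```

```text
t 7.8 tcp [0.5548 0.2409 0.0797] x [0.998 0.062 0.002] z [ 0.002  0.    -1.   ] F [-0.9  0.2  0.2] gap -0.0
press xy [0.0027 0.1695]
to go tool [-0.0027  0.0015 -0.0003]
turn to go [-0.   -0.11  0.57]
```

Request:
carry_out(moves=[-1,0,0,0.003,0,0,0,-1,0,0,0.003,0,0,0,-1,0,0,0.003,0,0,0,-1,0,0,0.001,0,0,0,-1,0,0,0,0,0,0])

```text
clock: 8.43
tcp_pos: [0.5552, 0.2411, 0.0796]
orientation: [-0.0, 1.0, 0.031, 0.004]
wrist_force: [0.2, 0.1, -0.5]
finger_gap: 0.0002
```

```bash
python3 - <<'E'
from h import *
st(W(0,.168,.080))
a=cv2.resize(env.read_camera("scene")[230:340,330:440,::-1],(600,600),interpolation=cv2.INTER_CUBIC)
cv2.imwrite("pics/s4.png",np.clip(a*1.7,0,255).astype(np.uint8))
E
```

```text
t 8.43 tcp [0.5552 0.2411 0.0796] x [0.998 0.062 0.009] z [ 0.009  0.001 -1.   ] F [ 0.2  0.1 -0.5] gap 0.0
press xy [0.0031 0.1697]
to go tool [-0.0031  0.0016 -0.0004]
turn to go [-0.02 -0.5   0.58]
```

View pics/s4.png

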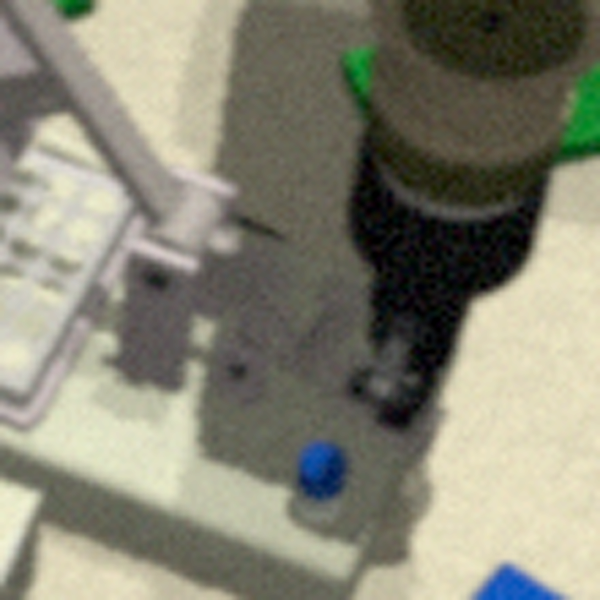

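Request:
carry_out(moves=[-1,0,0,0.006,0,0,0,-1,0,0,0.008,0,0,0,-1,0,0,0.008,0,0,0,-1,0,0,0.008,0,0,0,-1,0,0,0.008,0,0,0])

```text
clock: 9.1
tcp_pos: [0.5566, 0.2409, 0.0761]
orientation: [-0.0, 0.999, 0.031, 0.014]
wrist_force: [-20.6, -5.7, 54.1]
finger_gap: -0.0003
```

```bash
python3 -c "
from h import *
st(W(0,.168,.080));s=env.get_state();print(np.round(s['joint_pos'],3),np.round(s['tau'],1),s['ft_torque'])"
```

```text
t 9.1 tcp [0.5566 0.2409 0.0761] x [0.998 0.063 0.028] z [ 0.028  0.001 -1.   ] F [-20.6  -5.7  54.1] gap -0.0
press xy [0.0044 0.1694]
to go tool [-0.0043  0.0014 -0.004 ]
turn to go [ 0.03 -1.61  0.6 ]
[ 0.279  0.449 -0.176  0.918 -0.007  1.787] [ -1.6 -24.1  20.9  -9.2   0.4  -0.2] [-1.6410175   4.14529077 -0.20162929]
```

Firm stop at tip height 0.065 m, which is exactly the height predicted for pawl = 0.35. Lifting off straight up.

Request:
carry_out(moves=[-1,0,0,-0.012,0,0,0,-1,0,0,-0.03,0,-1.2,-0.5,-1,0,0,-0.05,0,0,0,-1,0,0,-0.06,0,0,0,-1,0,0,-0.06,0,0,0])

```text
clock: 9.72
tcp_pos: [0.5518, 0.2402, 0.2897]
orientation: [0.001, 0.999, 0.036, -0.0]
wrist_force: [1.5, 1.2, -0.3]
finger_gap: 0.0001
```

Request:
carry_out(moves=[-1,0,0,-0.05,0,0,0,-1,0,0,-0.03,0,0,0,-1,0,0.03,0,0,0,0,-1,0,0.05,0,0,0,0,-1,0,0,0,0,0,0])

```text
clock: 10.35
tcp_pos: [0.5613, 0.1599, 0.3762]
orientation: [0.0, 0.999, 0.037, 0.005]
wrist_force: [-0.5, 0.2, -0.1]
finger_gap: -0.0
```

```bash
python3 - <<'E'
from h import *
a=.945;st(W(0,.06-.19*np.cos(a),.139+.19*np.sin(a)+.011+.015))
im=env.read_camera("top")
a=cv2.resize(im[150:270,180:340,::-1],(640,480),interpolation=cv2.INTER_CUBIC);s=cv2.resize(env.read_camera("scene")[260:320,370:430,::-1],(360,360),interpolation=cv2.INTER_CUBIC)
cv2.imwrite("pics/s5.png",np.clip(s*1.6,0,255).astype(np.uint8));cv2.imwrite("pics/t5.png",a)
E
```

```text
t 10.35 tcp [0.5613 0.1599 0.3762] x [0.997 0.073 0.01 ] z [ 0.01 -0.   -1.  ] F [-0.5  0.2 -0.1] gap -0.0
press xy [0.0049 0.0882]
to go tool [-0.0084  0.1393  0.0573]
turn to go [ 0.04 -0.57  1.21]
```

View pics/s5.png

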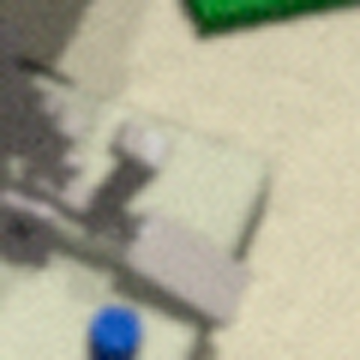

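The paddle now tilts clearly down, its outer end at (245,270) in the crop, so the pawl is out. Moving over the T-bar.

Request:
carry_out(moves=[-1,-0.003,0.046,0,0,-0.6,1.2,-1,-0.003,0.046,0,0,0,0,-1,-0.002,0.046,0,0,0,0,-1,0,0,0.03,0,0,0,-1,0,0,0.01,0,0,0])

```text
clock: 11.08
tcp_pos: [0.5631, 0.0257, 0.3329]
orientation: [-0.001, 1.0, 0.031, -0.001]
wrist_force: [-1.1, 0.5, 0.3]
finger_gap: 0.0001
```

```bash
python3 - <<'E'
from h import *
a=.945;st(W(0,.06-.19*np.cos(a),.139+.19*np.sin(a)+.011))
p=None
for a in np.linspace(.945,0,11):
    q=np.array([.06-.19*np.cos(a),.15+.19*np.sin(a)]);print(round(a,3),np.round(q,4),None if p is None else np.round(p-q,4));p=q
E
```

```text
t 11.07 tcp [0.5631 0.0257 0.3329] x [ 0.998  0.063 -0.002] z [-0.002  0.001 -1.   ] F [-1.1  0.5  0.3] gap 0.0
press xy [-0.0002 -0.0458]
to go tool [0.0002 0.0055 0.0289]
turn to go [-0.09  0.13  0.6 ]
0.945 [-0.0513  0.304 ] None
0.85 [-0.0653  0.2928] [0.014  0.0112]
0.756 [-0.0782  0.2803] [0.0129 0.0125]
0.662 [-0.0899  0.2667] [0.0117 0.0136]
0.567 [-0.1003  0.252 ] [0.0103 0.0147]
0.472 [-0.1092  0.2365] [0.0089 0.0156]
0.378 [-0.1166  0.2201] [0.0074 0.0163]
0.284 [-0.1224  0.2031] [0.0058 0.017 ]
0.189 [-0.1266  0.1857] [0.0042 0.0174]
0.094 [-0.1292  0.1679] [0.0025 0.0178]
0.0 [-0.13  0.15] [0.0008 0.0179]
```

Approach to contact, keeping about 2 mm on the hinge side of the bar, then start along the arc.

Request:
carry_out(moves=[-1,0,0.004,0.014,0,0,0,-1,0,0,0.013,0,0,0,-1,0,0.008,0.009,0,0,0,-1,0,0.011,0.011,0,0,0,-1,0,0.01,0.012,0,0,0])

```text
clock: 11.7
tcp_pos: [0.5656, -0.0062, 0.2781]
orientation: [0.004, 0.999, 0.035, 0.002]
wrist_force: [-4.0, -3.3, 7.1]
finger_gap: -0.0004
```

```bash
cat >> h.py <<'E'
def bar():
    z=env.get_state()["tcp_pos"][2];a=np.arcsin((z-.15)/.19);print("angle if on bar",round(a,3),"bar y",round(.06-.19*np.cos(a),4))
E
python3 -c "
from h import *
st();bar()"
```

```text
t 11.7 tcp [ 0.5656 -0.0062  0.2781] x [0.998 0.069 0.003] z [ 0.003 -0.007 -1.   ] F [-4.  -3.3  7.1] gap -0.0
press xy [ 0.0006 -0.0779]
turn to go [ 0.42 -0.17  0.97]
angle if on bar 0.74 bar y -0.0803
```

Contact at 7 N and the arm is already below 0.8, so the pawl is free. Following the arc.

Request:
carry_out(moves=[-1,0,0.012,0.014,0.4,0,0,-1,0,0.011,0.015,0,0,0,-1,0,0.01,0.016,0,0,0,-1,0,0.009,0.017,0,0,0,-1,0,0.007,0.017,0,0,0])

```text
clock: 12.32
tcp_pos: [0.5692, -0.0551, 0.1979]
orientation: [-0.0, 0.999, 0.036, 0.002]
wrist_force: [-1.1, 1.4, 2.7]
finger_gap: -0.0001
```

```bash
python3 -c "
from h import *
st();bar()"
```

```text
t 12.32 tcp [ 0.5692 -0.0551  0.1979] x [0.997 0.073 0.005] z [ 0.005  0.001 -1.   ] F [-1.1  1.4  2.7] gap -0.0
press xy [ 0.0016 -0.1268]
turn to go [-0.02 -0.29  1.19]
angle if on bar 0.255 bar y -0.1239
```

Request:
carry_out(moves=[-1,0,0,0.015,0,0,0,-1,0,0,0.015,0,0,0,-1,0,0.001,0.011,0,0,0,-1,0,0,0.007,0,0,0,-1,0,0,0.005,0,0,0])

```text
clock: 12.95
tcp_pos: [0.571, -0.0584, 0.1492]
orientation: [0.003, 0.999, 0.036, 0.006]
wrist_force: [-17.5, 2.2, 46.6]
finger_gap: 0.0003
```

```bash
python3 -c "
from h import *
st();bar()"
```

```text
t 12.95 tcp [ 0.571  -0.0584  0.1492] x [0.997 0.072 0.011] z [ 0.011 -0.006 -1.   ] F [-17.5   2.2  46.6] gap 0.0
press xy [ 0.0033 -0.1303]
turn to go [ 0.36 -0.63  1.15]
angle if on bar -0.004 bar y -0.13
```

The arm is at the stop: 47 N, angle about 0. Brief hold, then straight up and away.

Request:
carry_out(moves=[-1,0,0,0.004,0,0,0,-1,0,0,0.004,0,0,0,-1,0,0,0.002,0,0,0,-1,0,0,-0.006,0,0,0,-1,0,0,-0.03,0,0,0])

```text
clock: 13.58
tcp_pos: [0.5685, -0.0565, 0.184]
orientation: [0.003, 0.999, 0.037, 0.007]
wrist_force: [0.0, -0.1, 0.2]
finger_gap: 0.0003
```

Request:
carry_out(moves=[-1,0,0,-0.05,0,0,0,-1,0,0,-0.05,0,0,0,-1,-0.05,0,0,0,0,0,-1,-0.05,0,0,0,0,0,-1,-0.05,0,0,0,0,0])

```text
clock: 14.2
tcp_pos: [0.4208, -0.0662, 0.2846]
orientation: [0.002, 0.999, 0.039, 0.011]
wrist_force: [0.1, -0.0, 0.9]
finger_gap: 0.0001
```

```bash
python3 - <<'E'
from h import *
st()
s=env.read_camera("scene");t=env.read_camera("top")
cv2.imwrite("pics/sf.png",s[:,:,::-1]);cv2.imwrite("pics/tf.png",t[:,:,::-1])
o=np.hstack([cv2.resize(s[190:350,270:430],(400,400),interpolation=cv2.INTER_CUBIC),cv2.resize(t[130:290,180:340],(400,400),interpolation=cv2.INTER_CUBIC)])
cv2.imwrite("pics/f.png",np.clip(o[:,:,::-1]*1.6,0,255).astype(np.uint8))
print("bar pred scene at 0:",[proj("scene",W(x,-.13,.13)) for x in(-.045,.045)], "at .1",[proj("scene",W(x,.06-.19*np.cos(.1),.13+.19*np.sin(.1))) for x in(-.045,.045)])
b=s[200:290,290:345];m=(b.max(2)<28).astype(np.uint8);n,l,q,ce=cv2.connectedComponentsWithStats(m)
for k in range(1,n):
    if q[k,4]>60:print(q[k]+[290,200,0,0,0],ce[k]+[290,200])
E
```

```text
t 14.2 tcp [ 0.4208 -0.0662  0.2846] x [0.997 0.079 0.021] z [ 0.022 -0.004 -1.   ] F [ 0.1 -0.   0.9] gap 0.0
press xy [-0.1472 -0.1302]
turn to go [ 0.31 -1.23  1.52]
bar pred scene at 0: [array([297.95030302, 232.50739343]), array([280.54587321, 257.52625517])] at .1 [array([298.14522638, 227.40711845]), array([280.5537608 , 252.48920106])]
[290 232  11  19  73] [294.67123288 238.57534247]
```

View pics/f.png

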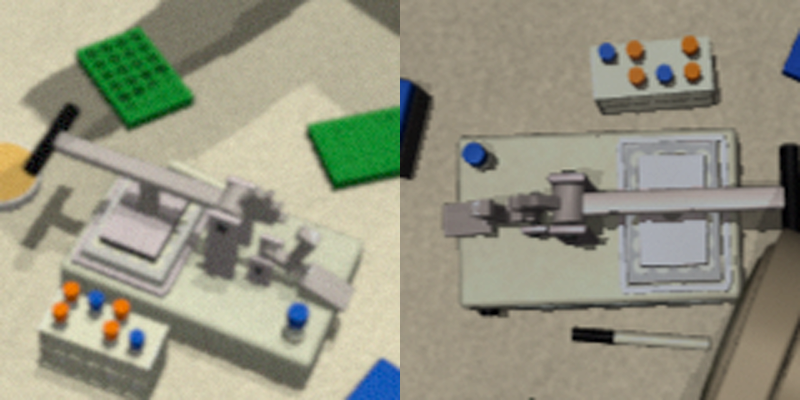

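The arm looks level with its pad on the plate. The pawl is tilted out, and the vial, rack, dish and marker are in place. One numeric check of the bar height before hand-in.

```bash
python3 - <<'E'
from h import *
b=cv2.imread("pics/sf.png");b=b[225:265,275:305]
for th in(28,34,40):
    m=(b.max(2)<th).astype(np.uint8);n,l,q,ce=cv2.connectedComponentsWithStats(m);k=1+np.argmax(q[1:,4]);print(th,q[k],ce[k]+[275,225])
for a in(0,.03,.06):print(a,proj("scene",W(0,.06-.19*np.cos(a),.13+.19*np.sin(a))))
a=cv2.cvtColor(cv2.imread("pics/top0.png"),6);c2=cv2.cvtColor(cv2.imread("pics/tf.png"),6)
for nm,(x0,y0,x1,y1) in dict(rack=(250,140,312,180),vial=(203,182,218,200),marker=(245,257,285,273),dish=(350,205,386,245)).items():
    r=cv2.matchTemplate(c2[y0-8:y1+8,x0-8:x1+8],a[y0:y1,x0:x1],5);print(nm,np.array(cv2.minMaxLoc(r)[3])-8,round(r.max(),2))
E
```

```text
28 [  5   7  21  28 142] [290.13380282 245.22535211]
34 [  5   7  21  28 157] [290.22292994 245.07643312]
40 [  5   7  22  28 169] [290.24260355 245.04142012]
0 [289.42787018 244.75838765]
0.03 [289.3863075  243.21855544]
0.06 [289.40719105 241.6936975 ]
rack [0 0] 0.86
vial [0 0] 1.0
marker [0 0] 1.0
dish [ 3 -2] 0.51
```

```bash
python3 - <<'E'
from h import *
a=cv2.imread("pics/scene0.png");c2=cv2.imread("pics/sf.png")
for nm,(x0,y0,x1,y1) in dict(dish=(252,245,278,275),amber=(450,270,490,328),rack=(282,305,338,350),plate_corner=(297,270,325,300)).items():
    r=cv2.matchTemplate(c2[y0-8:y1+8,x0-8:x1+8],a[y0:y1,x0:x1],5);print(nm,np.array(cv2.minMaxLoc(r)[3])-8,round(r.max(),2))
print(env.hand_in())
E
```

```text
dish [0 0] 0.95
amber [0 0] 0.99
rack [0 0] 1.0
plate_corner [ 5 -7] 0.43
the job is handed in; nothing more can be done
None
```

The press is closed: I pressed the pawl out of the teeth, pushed the T-bar down until it stopped, backed the robot clear and handed the job in. The hand-in gives no verdict, so this rests on my own checks.

**Pawl:** My first two presses went wrong. The fingers drifted on the paddle, and the second met about 20 N, probably the finger linkage touching the tooth sector. The press arm did not move. I turned the hand 90° and pressed again. That press stopped firmly at 54 N with the fingertips at 65 mm, about where the pawl's 0.35 rad stop should be. In the last picture the paddle is still tilted down.

**Press arm:** It passed 0.8 rad freely, so the teeth were clear. It stopped at about 47 N, with the T-bar height giving an angle of about 0 rad. After I backed off, the bar's image position matched 0 rad to within about 0.5 px (0.03 rad is about 1.5 px). The same camera read about 1.8 px low before the push, so the angle could be off by up to about 0.03 rad, close to the 0.035 rad limit.

**Bystanders:** The vial, marker, rack, dish and amber bottle show no shift in the images. The dish was hidden in the last top view and I confirmed it in the scene view. I did not compare the clear bottle or the tip box; the robot did not come close to either.

**Plate:** My automatic match on its corner was not usable (score 0.43), because the lowered arm changes that patch. By eye it lies in its nest under the pad.

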